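# Lay the amplifier housing down and seat it in the assembly nest

### The arm

A 7-joint arm with a two-finger parallel gripper is mounted at the origin on a cart in front of the work surface, level with it; the furniture and walls round the work are solid. World frame = base frame: x ahead of the robot, y to its left, z up, the work surface at z = 0. Lengths are in m, angles in rad, forces in N, time in s.
With the tool pointing down it reaches from about 0.4 to 0.85 m from the base axis. Payload 10.4 kg.
Tool frame: the origin (TCP) lies between the finger pads; the fingertips stand ahead of it and the grasp point (between the pads) lies 3 mm ahead of it (r.tips_ahead is the z of the fingertips in the tool frame, in m); z points along the fingers, y is the line along which they close (so a half turn about z gives the same grasp; the last joint's range is limited). The gripper opens to 87 mm and grips with 3 to 60 N. Pads are 19 mm wide; open, the fingers measure 117 mm over their backs; the gripper's body (75 mm by 190 mm) begins 51 mm behind the grasp point.
Start: joints at [1.306, 0.332, -0.065, 1.46, 0.022, 1.35, -0.088], TCP at [0.15, -0.607, 0.205] pointing down, gripper open.
Joint ranges: [-2.6, 2.6], [-0.5, 2.12], [-1.47, 1.34], [0.16, 2.42], [-1.27, 4.41], [0.06, 2.06], [-2.6, 2.6]. Speed limits (rad/s): [2.22, 2.22, 2.79, 2.79, 3.14, 3.14, 3.14].

### API

Orientations are given as a unit quaternion [x, y, z, w].
In Python, from bench import telemetry, camera, get_calibration, r gives the robot as it stands.
- The arm moves only by the tool drive_tool, never from a script. Its argument "series" is one flat list of numbers, 7 for each row, row after row: the turn, a rotation vector about the tool's x, y, z in units of 5 degrees (1.0 is 5 degrees), then the shift along the tool's x, y, z in units of 40 mm (1.0 is 40 mm), then the opening, from -1 (shut) to 1 (fully open). A call has 1 to 10 rows; each row is the pose to reach, as a shift and turn from the pose commanded when the call began, along the tool's axes at that moment; what a row does not reach only later rows make up. A row lasts 1/12 s, in which the tool goes at most 41.7 mm and 7.16 degrees, less where a joint would pass 70% of its speed; a pose out of reach is approached as far as the arm can. A call with a gripper value outside its range is refused whole. The fingers move at their own pace and stop on an object; "grip_force" is the grip in N (left out, the last holds). Time passes only in rows, so rows that repeat a pose let the fingers close. It gives the time, the measured TCP pose, the force, the opening and the grip force at its end, in the units of the state.
- telemetry.read_state(): the state, without advancing time (a new reading comes with each control period).
- camera(name): name is "scene" or "side" or "wrist"; returns the picture (480x640x3 uint8, red, green, blue); there is no depth.
- get_calibration(name): a dict with "fovy" (degrees; the focal length in pixels is half the picture's height over the tangent of half this angle, whatever the lens; pixels are square), "cx", "cy" (the principal point, pixels), "dist" ([k1, k2, p1, p2, k3] as OpenCV has them; the pictures are not rectified), "xyz" and "rotation" of the camera in the world. Camera axes: x right, y up, looking along -z (the intrinsics and any distortion apply to the point x, -y, -z); pixel columns grow to the right and rows downward; lengths in m; the calibration is good to about 2 mm. A picture is of the moment at which its call begins: read the wrist's pose just before it. get_calibration takes no time and is no camera call; for the wrist camera it gives the pose at the moment of the call.
- r.close_job(): hands the job in; it is judged then, once.
The state is a dict: "time": time; "joint_positions": joint angles; "joint_vel": joint speeds; "joint_torque": joint torques, N m; "ee_pos": TCP position; "eef_rot": TCP orientation; "ft_force": force on the tool from outside, world axes, zero at the start; "torque": the same for the moment, N m; "width": finger opening in m; "grip_force": force on a finger pad.
Only numpy, scipy, OpenCV 4.12 (cv2) and the standard library are available. Lean on these libraries where they do the work, as an engineer would, in place of code of your own. Each camera call takes 0.05 s, during which the arm holds its last target. There are 200 camera calls.

### The job

The empty aluminium amplifier housing stands on end on the assembly nest, open end up. Without picking it up, tip it over towards the robot with the fingers and let it down gently, so that it lies on its broad side with the open end facing the robot, ready for its board to be slid in; then push it along the mat until its closed end is fully home and flush against the nest's back stop, between the two white cheeks. Do not let it drop, and leave the screwdriver, the cup, the tub and the spray can where they are.

Things in the scene. Friction and masses are not known exactly. Their poses are not given: they have to be found in the camera images.
- nest: assembly nest fixed to the bench: black board 280 x 160 mm (x by y) with a rubber mat, mat top 12 mm above the bench. Origin: centre of the board's underside, on the bench top; x runs from the robot's side to the back stop, z up. The back stop is an aluminium bar across the +x end, face at x = +122 mm, top 46 mm above the bench.
- stop_face (a point): middle of the back stop's face at mat height, axes as the nest's. In front of it two white plastic cheeks, tops 38 mm above the bench, form a pocket 112 mm wide and 17 mm long (nest x = +105 to +122 mm); before that, from about x = +87 mm, their ends flare out at 40 degrees to an entry about 142 mm wide.
- housing: loose empty aluminium housing, a rectangular tube 50 mm deep (its x), 105 mm wide (y), 150 mm long (z), about 0.4 kg, upright on its closed end on the mat before the cheeks, square to the nest within 6 degrees. Origin: centre of the closed end's outside; z to the open end (up at the start); its -x broad side faces the robot at the start and must end underneath.
- toe_left (a point): corner of the housing's closed end (housing x = -25, y = +52.5, z = 0 mm), one end of the edge about which it tips towards the robot; it passes its balance at about 20 degrees
- toe_right (a point): the other corner on that edge (housing x = -25, y = -52.5, z = 0 mm)
- mouth (a point): centre of the housing's open end (housing z = +150 mm): walls 3 mm, clear opening 44 mm (x) by 99 mm (y), empty down to the 4 mm panel of the closed end
- screwdriver: loose precision screwdriver with a black and orange handle, 178 mm long, lying to the left of the nest; origin: centre of its underside; leave alone
- screw_cup: loose clear plastic cup, 52 mm across and 42 mm high, standing to the right of the nest; origin: centre of its underside; leave alone
- flux_tub: loose round tub with a blue and white lid, 45 mm across and 23 mm high, to the right of the nest; origin: centre of its underside; leave alone
- spray_can: loose spray can, 65 mm across and 194 mm high, standing behind the nest on the left; origin: centre of its underside; leave alone

How it is judged:
On the way:
1. the housing lies on its broad side, on the side that looked towards the robot (angle between housing's own x axis and vertical below 0.08 rad and angular speed of housing below 0.3 rad/s), for 0.2 s.
At the end, for the whole second after the job is handed in: the housing lies flat on the mat (within 3 degrees) on the broad side that looked towards the robot, open end towards the robot, between the cheeks, both corners of its closed end within 4 mm of the stop's face, at rest (angle between housing's own x axis and vertical below 0.05 rad and x of each of toe_left, toe_right in the frame of stop_face above -0.004 m and x of mouth in the frame of stop_face below -0.14 m and height (world z) of each of toe_left, toe_right below 0.016 m and y of toe_left in the frame of stop_face below 0.06 m and y of toe_right in the frame of stop_face above -0.06 m and linear speed of housing below 0.01 m/s); the robot touches nothing.
It fails at once if the housing is dropped or flung over: it turns faster than 3.5 rad/s, as when its open end falls freely by more than about 10 mm (angular speed of housing above 3.5 rad/s).
It fails at once if the housing is lifted or carried: the edge it tips about rises more than 15 mm off the mat (height (world z) of any of toe_left, toe_right above 0.027 m).
It fails at once if the screwdriver, cup, tub or spray can is moved more than 10 mm (distance of any of screwdriver, screw_cup, flux_tub, spray_can from where it was at the start of the episode above 0.01 m).
It also fails if it takes over 67 s, if anything falls off the work surface, if the arm or the gripper's body presses on something with over 40 N, if the wrist force passes 120 N, or if a joint passes its speed limit or range.

## Working session

There is one attempt and no reset: what is moved stays moved. The work goes in short steps, Python scripts to look and compute and a tool call to move; the robot and the scene stay as the last step left them, time stands still between calls to the robot, and variables do not carry over. Pictures are saved under pics/ and viewed, at most 10 in all, crops included, and the job is handed in when it is done.

Besides the shell and the picture viewer there is one more tool, called after "Request:" as name(argument=value, ...), one argument or row to a line, values as JSON. drive_tool: Moves the arm, as the interface text tells. Its arguments: {"type":"object","properties":{"series":{"type":"array"},"grip_force":{"type":"number"}},"required":["series"]}

```bash
mkdir -p pics; ls; python3 - <<'E'
from bench import telemetry, camera, get_calibration, r
import cv2
s=telemetry.read_state();print(s['ee_pos'],s['eef_rot'],s['width'],s['time'],r.tips_ahead)
for n in('scene','side'):
    cv2.imwrite(f'pics/{n}0.png',camera(n)[:,:,::-1]);print(n,get_calibration(n))
E
```

```text
pics
[ 0.14951845 -0.60643431  0.20375023] [ 9.92703804e-01  1.20576350e-01 -1.14713318e-04 -6.98101727e-04] 0.08706210469580371 0.0 0.022
scene {'fovy': 53.434025402818726, 'cx': 327.62468308061557, 'cy': 233.8609504056666, 'dist': array([0.0096039, 0.       , 0.       , 0.       , 0.       ]), 'xyz': array([ 0.32631807, -0.77146197,  0.78252272]), 'rotation': array([ 0.33031405, -0.09668347, -0.24523137,  0.9063148 ])}
side {'fovy': 57.16618368257752, 'cx': 323.3151480908575, 'cy': 241.9260364467898, 'dist': array([-0.02378693,  0.        ,  0.        ,  0.        ,  0.        ]), 'xyz': array([0.38501094, 0.41241016, 0.52340981]), 'rotation': array([-0.07490619,  0.50982948,  0.8478066 , -0.12524747])}
```

View pics/scene0.png

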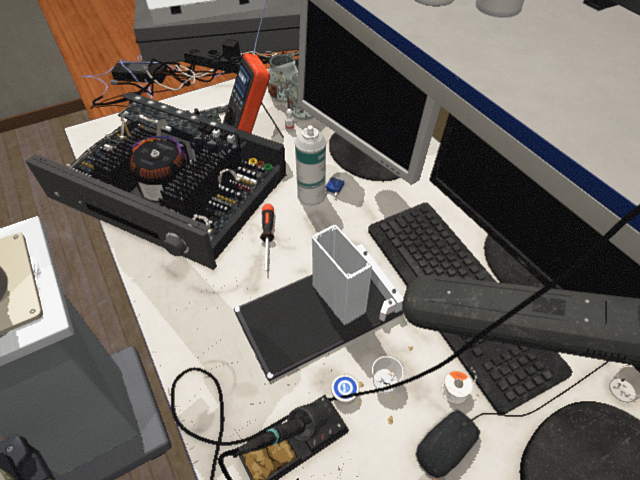

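View pics/side0.png

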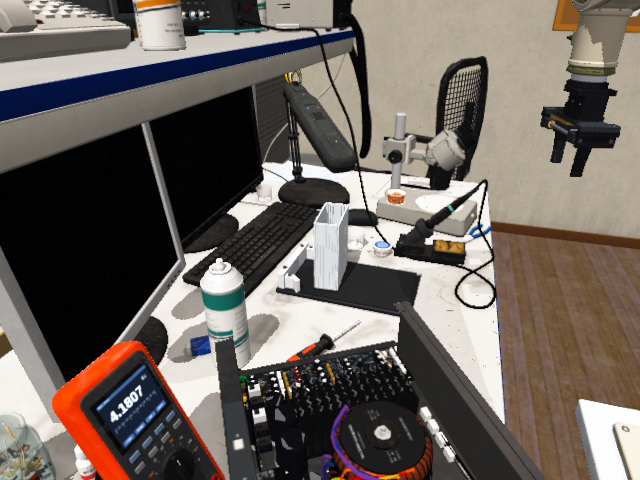

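The scene view shows the housing with its top at about (342,250) and base at (345,315). The nest's near corners are at about (237,310) and (270,377). The cup is at (388,375), the tub at (345,388), the can at (312,165) and the screwdriver at (267,240). I'll enlarge both views to get corners.

```bash
python3 - <<'E'
import cv2,numpy as np
a=cv2.imread('pics/scene0.png')[215:395,225:425]
b=cv2.imread('pics/side0.png')[195:315,265:425]
cv2.imwrite('pics/sc1.png',cv2.resize(a[:,:],(660,594),interpolation=cv2.INTER_CUBIC))
cv2.imwrite('pics/sd1.png',cv2.resize(b,(800,600),interpolation=cv2.INTER_CUBIC))
E
```

```text
(no output)
```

View pics/sc1.png

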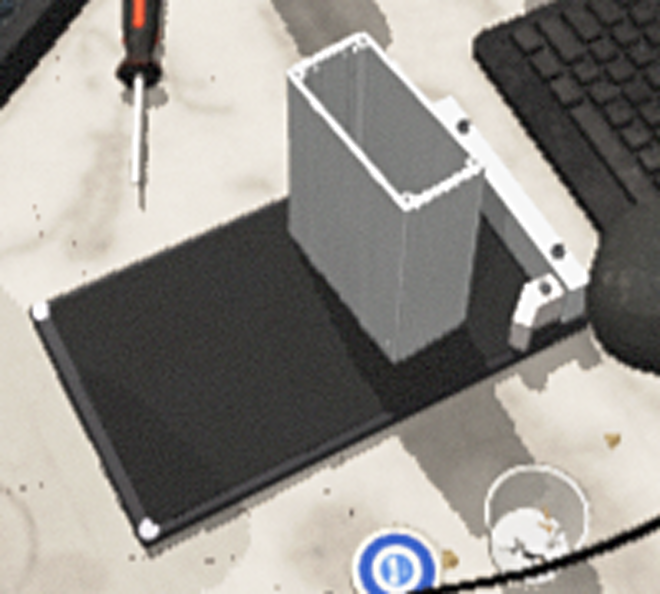

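View pics/sd1.png

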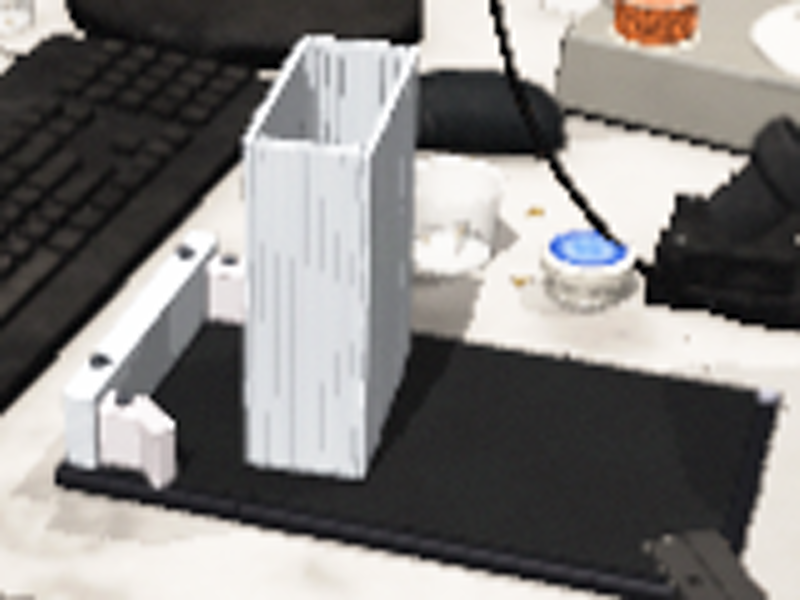

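The crops give clean corners for the housing top and bottom and for the nest board. I'll fit both poses with them.

```bash
cat > h.py <<'E'
import numpy as np,cv2
from scipy.spatial.transform import Rotation as R
from scipy.optimize import least_squares
from bench import get_calibration
def proj(P,c):
    P=np.atleast_2d(P);q=R.from_quat(c['rotation']).inv().apply(P-c['xyz'])*[1,-1,-1]
    f=240/np.tan(np.radians(c['fovy']/2));K=np.array([[f,0,c['cx']],[0,f,c['cy']],[0,0,1]])
    return cv2.projectPoints(q,np.zeros(3),np.zeros(3),K,np.array(c['dist']))[0][:,0]
def tf(p,pts,z): 
    return R.from_euler('z',p[2]).apply(pts)+[p[0],p[1],z]
def fit(obs,x0,z):
    cs={n:get_calibration(n) for n in {o[0] for o in obs}}
    def f(p): return np.concatenate([(proj(tf(p,[o[2]],z),cs[o[0]])[0]-o[1]) for o in obs])
    s=least_squares(f,x0,loss='soft_l1');return s.x,f(s.x).reshape(-1,2)
S=lambda u,v:('scene',np.array([225+u/3.3,215+v/3.3]))
D=lambda u,v:('side',np.array([265+u/5,195+v/5]))
E
python3 - <<'E'
from h import *
H=lambda x,y,z:(np.array([x*.025,y*.0525,z*.15]),)
o=[S(289,73)+H(-1,1,1),S(363,36)+H(1,1,1),S(483,165)+H(1,-1,1),S(408,208)+H(-1,-1,1),S(396,362)+H(-1,-1,0),S(289,230)+H(-1,1,0),
D(246,145)+H(1,1,1),D(370,153)+H(-1,1,1),D(418,43)+H(-1,-1,1),D(308,37)+H(1,-1,1),D(248,466)+H(1,1,0),D(365,477)+H(-1,1,0),D(410,355)+H(-1,-1,0)]
h,e=fit(o,[.6,-.35,0],.012);print(h,e.round(1).tolist())
N=lambda x,y,z:(np.array([x,y,z])/1000,)
o=[S(33,308)+N(-140,80,10),S(149,543)+N(-140,-80,3),S(597,325)+N(140,-80,8),D(57,472)+N(140,80,9),D(780,398)+N(-140,-80,10)]
n,e=fit(o,[.6,-.35,0],0);print(n,e.round(1).tolist())
d=R.from_euler('z',-n[2]).apply([[h[0]-n[0],h[1]-n[1],0]]);print('housing in nest',d,np.degrees(h[2]-n[2]))
c={k:get_calibration(k) for k in('scene','side')}
P=tf(n,np.array([[122,-56,46],[122,56,46],[105,-56,38],[105,56,38]])/1000,0)
print(((proj(P,c['scene'])-[225,215])*3.3).round(),((proj(P,c['side'])-[265,195])*5).round())
# other objects' approx xy on bench
E
```

```text
[ 0.60154808 -0.36488534  0.07377688] [[-1.7, -0.4], [-0.1, -1.6], [1.1, -0.5], [-1.1, 0.8], [-1.2, 1.5], [-0.7, 1.7], [-0.8, -1.8], [0.1, -0.9], [-0.1, -0.1], [-1.4, -0.9], [-0.5, -0.5], [-0.2, 0.3], [-0.4, -1.0]]
[ 0.56062882 -0.36673363 -0.03639526] [[-1.2, -0.6], [-1.2, 2.5], [0.3, -0.7], [-1.9, -1.9], [-0.4, -2.9]]
housing in nest [[0.04082491 0.003336   0.        ]] 6.312398407750697
[[556. 267.]
 [451. 126.]
 [528. 287.]
 [426. 145.]] [[202. 245.]
 [106. 365.]
 [238. 266.]
 [145. 389.]]
```

```bash
python3 - <<'E'
from h import *
c={k:get_calibration(k) for k in('scene','side')}
def tri(u,v):
    f=lambda p:np.r_[proj(p,c['scene'])[0]-u,proj(p,c['side'])[0]-v]
    s=least_squares(f,[.6,-.3,.1]);return s.x.round(3),s.fun.round(1)
print('can top',tri((311,130),(219,264)))
print('lamp end',tri((408,300),(340,168)))
print('cup',tri((388,378),(357,244)),'tub',tri((345,386),(383,246)))
h=[.6015,-.365,.0738]
for z in (0,.15): print(tf(h,[[-.025,.0525,z],[-.025,-.0525,z],[-.01,.051,z],[-.01,0,z]],.012).round(4))
E
```

```text
can top (array([ 0.7  , -0.087,  0.184]), array([-0.4,  0.4, -0.3, -0.3]))
lamp end (array([ 0.621, -0.516,  0.202]), array([ 0.9, -0.8,  1.7,  1. ]))
cup (array([ 0.591, -0.539,  0.006]), array([-1.7,  1.3, -2.9, -1.3])) tub (array([ 0.519, -0.518,  0.02 ]), array([-0.9,  0.6, -1.4, -0.5]))
[[ 0.5727 -0.3145  0.012 ]
 [ 0.5804 -0.4192  0.012 ]
 [ 0.5878 -0.3149  0.012 ]
 [ 0.5915 -0.3657  0.012 ]]
[[ 0.5727 -0.3145  0.162 ]
 [ 0.5804 -0.4192  0.162 ]
 [ 0.5878 -0.3149  0.162 ]
 [ 0.5915 -0.3657  0.162 ]]
```

Request:
drive_tool(
  series=[0,0,0,0.5,-0.2,-1.0,1,0.2,0,0,1.5,-0.5,-1.2,1,0,0,0.4,2.5,-0.9,-1.2,1,0,0,0.7,3.5,-1.25,-1.2,1,0,0,1.0,4.5,-1.6,-1.2,1,0,0,1.2,5.4,-1.9,-1.2,1,0,0,1.4,6.3,-2.25,-1.2,1,0,0,1.6,7.2,-2.6,-1.2,1,0,0,1.8,8.1,-2.9,-1.2,1,0,0,1.93,9.0,-3.2,-1.2,1],
)

```text
time: 0.93
ee_pos: [0.4698, -0.3949, 0.2524]
eef_rot: [0.999, 0.036, -0.0, -0.0]
ft_force: [0.7, -0.2, 0.2]
width: 0.0869
grip_force: 0.0
```

```bash
cat >> h.py <<'E'
from bench import telemetry
def pose(yaw,pitch):  # tool x along yaw, tool pointing down, then pitched so z leans to +tool x
    return R.from_euler('z',yaw)*R.from_euler('x',np.pi)*R.from_euler('y',pitch)
def delta(p,Rt):
    s=telemetry.read_state();R0=R.from_quat(s['eef_rot'])
    print('t',round(s['time'],2),'at',s['ee_pos'].round(4),'j',np.round(s['joint_positions'],2),'F',np.round(s['ft_force'],1),'w',round(s['width'],4))
    print('turn',np.degrees((R0.inv()*Rt).as_rotvec()/5).round(2),'shift',(R0.inv().apply(np.array(p)-s['ee_pos'])/.04).round(3))
E
python3 - <<'E'
from h import *
delta([.5918,-.3146,.245],pose(.0738,0))
E
```

```text
t 0.93 at [ 0.4698 -0.3949  0.2524] j [ 0.83  0.3  -0.26  1.41  0.08  1.44 -0.93] F [ 0.7 -0.2  0.2] w 0.0869
turn [-0.    0.   -0.01] shift [ 3.187 -1.781  0.184]
```

Request:
drive_tool(
  series=[0,0,0,0.8,-0.45,0,1,0,0,0,1.6,-0.9,0.1,1,0,0,0,2.4,-1.35,0.15,1,0,0,0,3.0,-1.7,0.18,1,0,0,0,3.19,-1.78,0.18,1,0,0,0,3.19,-1.78,0.18,1,0,0,0,3.19,-1.78,0.18,1],
)

```text
time: 1.52
ee_pos: [0.59, -0.3165, 0.2449]
eef_rot: [0.999, 0.037, -0.001, 0.0]
ft_force: [-0.0, 0.2, -0.5]
width: 0.087
grip_force: 0.0
```

```bash
python3 - <<'E'
from h import *
from bench import camera
delta([.5918,-.3146,.164],pose(.0738,0))
c=get_calibration('wrist');im=camera('wrist')
cv2.imwrite('pics/w1.png',im[:,:,::-1])
H=np.array([[x*.025,y*.0525,.15] for x,y in((-1,1),(-1,-1),(1,-1),(1,1))])
print(c['fovy'],c['xyz'],proj(tf([.6015,-.3649,.0738],H,.012),c).round(1).tolist())
E
```

```text
t 1.52 at [ 0.59   -0.3165  0.2449] j [ 0.64  0.44 -0.31  1.25  0.13  1.48 -1.16] F [-0.   0.2 -0.5] w 0.087
turn [ 0.    0.01 -0.01] shift [ 0.049 -0.045  2.022]
59.402238942061814 [ 0.67015397 -0.31194827  0.42427377] [[312.0, 265.5], [470.6, 265.5], [478.9, 190.7], [311.6, 190.8]]
```

View pics/w1.png

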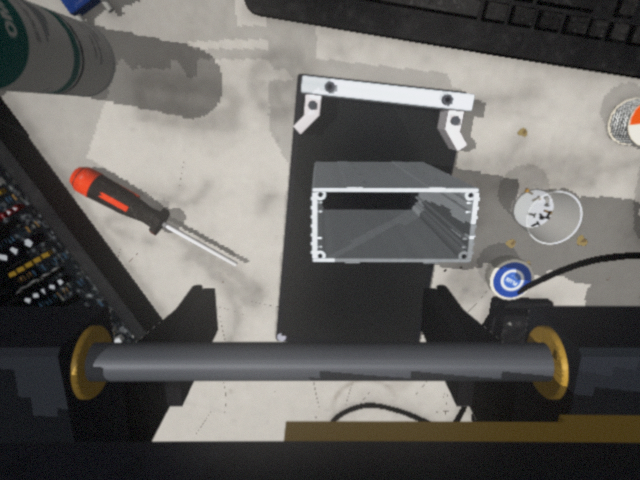

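The wrist view shows the housing mouth at (312,262), (475,262), (479,189) and (314,188). That is within 2–3 px of my prediction. The stop's front edge runs from (303,92) to (472,105). Next I lower to straddle the left wall.

Request:
drive_tool(
  series=[0,0,0,0.05,-0.04,0.4,1,0,0,0,0.05,-0.04,0.8,1,0,0,0,0.05,-0.04,1.2,1,0,0,0,0.05,-0.04,1.6,1,0,0,0,0.05,-0.04,2.0,1,0,0,0,0.05,-0.04,2.02,0.5,0,0,0,0.05,-0.04,2.02,0,0,0,0,0.05,-0.04,2.02,-0.4,0,0,0,0.05,-0.04,2.02,-0.6,0,0,0,0.05,-0.04,2.02,-0.75],
  grip_force=8,
)

```text
time: 2.4
ee_pos: [0.5928, -0.3148, 0.1659]
eef_rot: [0.999, 0.036, 0.001, 0.001]
ft_force: [0.0, -0.4, 0.1]
width: 0.0617
grip_force: 0.0
```

Request:
drive_tool(
  series=[0,0,0,0,0,0,-0.85,0,0,0,0,0,0,-0.9,0,0,0,0,0,0,-1,0,0,0,0,0,0,-1,0,0,0,0,0,0,-1,0,0,0,0,0,0,-1],
)

```text
time: 2.9
ee_pos: [0.5925, -0.3142, 0.1645]
eef_rot: [0.999, 0.037, -0.0, -0.0]
ft_force: [0.0, 0.3, 0.0]
width: 0.0216
grip_force: 0.0
```

Request:
drive_tool(
  series=[0,0,0,0,0,0,-1,0,0,0,0,0,0,-1,0,0,0,0,0,0,-1,0,0,0,0,0,0,-1,0,0,0,0,0,0,-1,0,0,0,0,0,0,-1],
)

```text
time: 3.4
ee_pos: [0.5925, -0.3143, 0.1645]
eef_rot: [0.999, 0.037, 0.0, 0.0]
ft_force: [0.2, 0.3, -0.8]
width: 0.0006
grip_force: 0.0
```

```bash
python3 - <<'E'
from h import *
from bench import camera
a=camera('scene')[215:345,270:430];b=camera('side')[135:305,265:425]
im=np.hstack([cv2.resize(a,None,fx=2.5,fy=2.5,interpolation=2),cv2.resize(b,None,fx=2.5,fy=2.5,interpolation=2)[:325]]) if 0 else np.hstack([cv2.resize(x,(400,425),interpolation=2) for x in(camera('scene')[175:345,270:430],b)])
cv2.imwrite('pics/g1.png',im[:,:,::-1])
E
```

```text
(no output)
```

View pics/g1.png

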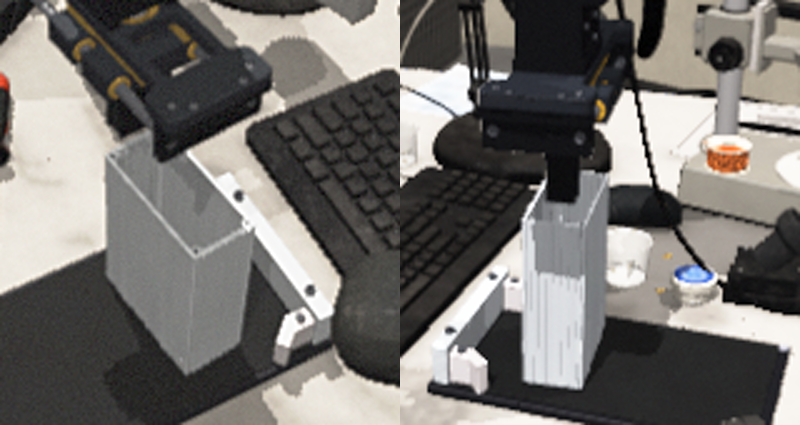

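```bash
python3 - <<'E'
from h import *
for n,o in(('scene',(270,175)),('side',(265,135))):
    c=get_calibration(n)
    P=np.array([[.5925,-.3143,.1425],[.5925,-.3143,.162],[.5925,-.3143,.1645]])
    print(n,((proj(P,c)-o)*2.5).round()+([400,0] if n=='side' else [0,0]))
im=cv2.imread('pics/g1.png')
cv2.imwrite('pics/g2.png',cv2.resize(np.hstack([im[100:250,90:240],im[120:270,480:630]]),(800,400),interpolation=2))
E
```

```text
scene [[127. 161.]
 [127. 143.]
 [127. 141.]]
side [[560. 244.]
 [560. 221.]
 [560. 218.]]
```

View pics/g2.png

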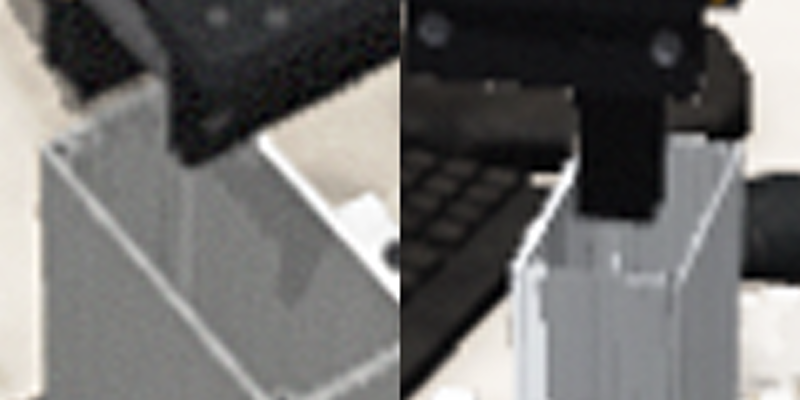

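```bash
python3 - <<'E'
from h import *
from bench import r
print(r.tips_ahead,[k for k in dir(r) if k[0]!='_'])
c=get_calibration('side')
print('start tcp/tip',proj([[.1495,-.6064,.2037],[.1495,-.6064,.1817]],c))
w=get_calibration('wrist');s=telemetry.read_state()
print(s['ee_pos'],s['width'],s['ft_force'])
# wrist pic w1: shift camera back by TCP difference
w['xyz']=w['xyz']+np.array([.59,-.3165,.2449])-s['ee_pos']
for z in(.2449,.2229): print(proj([[.59,-.3165+.0435,z],[.59,-.3165-.0435,z]],w))
im=cv2.imread('pics/side0.png')[90:200,530:630]
cv2.imwrite('pics/f0.png',cv2.resize(im,(600,660)[::1] if 0 else (500,550),interpolation=2))
E
```

```text
0.022 ['PlanningError', 'close_job', 'tips_ahead']
start tcp/tip [[561.94510916 176.3198825 ]
 [559.44915969 185.83777825]]
[ 0.59247138 -0.31425539  0.1645799 ] 0.00033465199089062817 [-0.00585627  0.16641704  1.65234224]
[[222.17308884 286.74616968]
 [409.62996026 299.46325461]]
[[231.69218392 269.6851921 ]
 [400.82286169 281.30559493]]
```

View pics/f0.png

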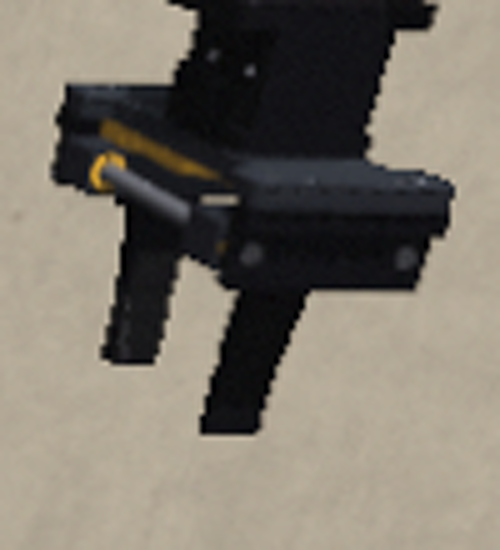

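The fingers closed to zero above the rim. Both the side view (visible tips at (556,162) and (576,176), against (559,186) expected) and the wrist view put the real tips about 38 mm behind where the reported TCP and tips_ahead place them. I'll reopen, go 38 mm lower and use the width and force to confirm.

Request:
drive_tool(
  series=[0,0,0,0,0,0,0,0,0,0,0,0,0,0.2,0,0,0,0,0,0,0.2,0,0,0,0,0,0,0.2,0,0,0,0,0,0,0.2,0,0,0,0,0,0,0.2,0,0,0,0,0,0.2,0.2,0,0,0,0,0,0.4,0.2,0,0,0,0,0,0.5,0.2,0,0,0,0,0,0.6,0.2],
)

```text
time: 4.38
ee_pos: [0.592, -0.3141, 0.1393]
eef_rot: [0.999, 0.037, -0.001, -0.0]
ft_force: [-0.7, 0.2, 0.1]
width: 0.0508
grip_force: 0.0
```

Request:
drive_tool(
  series=[0,0,0,0,0,0.1,0.2,0,0,0,0,0,0.25,0.2,0,0,0,0,0,0.35,0,0,0,0,0,0,0.35,-0.4,0,0,0,0,0,0.35,-1,0,0,0,0,0,0.35,-1,0,0,0,0,0,0.35,-1,0,0,0,0,0,0.35,-1,0,0,0,0,0,0.35,-1,0,0,0,0,0,0.35,-1],
)

```text
time: 5.22
ee_pos: [0.5925, -0.3143, 0.1267]
eef_rot: [0.999, 0.037, 0.0, 0.0]
ft_force: [-0.5, -0.3, 1.1]
width: 0.0071
grip_force: 0.0
```

Request:
drive_tool(
  series=[0,0,0,0,0,0,-1,0,0,0,0,0,0,-1,0,0,0,0,0,0,-1],
)

```text
time: 5.47
ee_pos: [0.5924, -0.3138, 0.1265]
eef_rot: [0.999, 0.037, -0.0, -0.0]
ft_force: [-1.1, 2.4, 1.9]
width: 0.0028
grip_force: 8.0
```

Gripped the wall: width 2.8 mm at 8 N. Next I compute the tipping arc about the toe edge.

```bash
cat > arc.py <<'E'
from h import *
def T(a,b):  # rows from alpha a to b deg in tool frame at a
    def st(al):
        al=np.radians(al);th=al*2/3
        G=np.array([np.cos(al)*.0197-np.sin(al)*.140,0,np.sin(al)*.0197+np.cos(al)*.140])
        Rt=pose(0,th);return G+.026*Rt.as_matrix()[:,2],Rt
    p0,R0=st(a);out=[]
    for al in np.linspace(a,b,11)[1:]:
        p,Rt=st(al);t=np.degrees((R0.inv()*Rt).as_rotvec())/5;s=R0.inv().apply(p-p0)/.04
        out+=[0,round(t[1],2),0,round(s[0],2),0,round(s[2],2),-1]
    print(out)
E
python3 -c "
from arc import *
T(0,30);T(30,60);T(60,85);T(85,90)"
```

```text
[0, np.float64(0.4), 0, np.float64(-0.16), 0, np.float64(-0.02), -1, 0, np.float64(0.8), 0, np.float64(-0.32), 0, np.float64(-0.03), -1, 0, np.float64(1.2), 0, np.float64(-0.49), 0, np.float64(-0.04), -1, 0, np.float64(1.6), 0, np.float64(-0.65), 0, np.float64(-0.03), -1, 0, np.float64(2.0), 0, np.float64(-0.81), 0, np.float64(-0.02), -1, 0, np.float64(2.4), 0, np.float64(-0.97), 0, np.float64(0.0), -1, 0, np.float64(2.8), 0, np.float64(-1.13), 0, np.float64(0.04), -1, 0, np.float64(3.2), 0, np.float64(-1.29), 0, np.float64(0.08), -1, 0, np.float64(3.6), 0, np.float64(-1.44), 0, np.float64(0.13), -1, 0, np.float64(4.0), 0, np.float64(-1.59), 0, np.float64(0.18), -1]
[0, np.float64(0.4), 0, np.float64(-0.16), 0, np.float64(0.01), -1, 0, np.float64(0.8), 0, np.float64(-0.32), 0, np.float64(0.03), -1, 0, np.float64(1.2), 0, np.float64(-0.48), 0, np.float64(0.06), -1, 0, np.float64(1.6), 0, np.float64(-0.64), 0, np.float64(0.1), -1, 0, np.float64(2.0), 0, np.float64(-0.8), 0, np.float64(0.14), -1, 0, np.float64(2.4), 0, np.float64(-0.95), 0, np.float64(0.2), -1, 0, np.float64(2.8), 0, np
[... 892 characters left out ...]
0, np.float64(0.61), -1]
[0, np.float64(0.07), 0, np.float64(-0.03), 0, np.float64(0.01), -1, 0, np.float64(0.13), 0, np.float64(-0.05), 0, np.float64(0.02), -1, 0, np.float64(0.2), 0, np.float64(-0.07), 0, np.float64(0.03), -1, 0, np.float64(0.27), 0, np.float64(-0.1), 0, np.float64(0.04), -1, 0, np.float64(0.33), 0, np.float64(-0.12), 0, np.float64(0.06), -1, 0, np.float64(0.4), 0, np.float64(-0.15), 0, np.float64(0.07), -1, 0, np.float64(0.47), 0, np.float64(-0.17), 0, np.float64(0.08), -1, 0, np.float64(0.53), 0, np.float64(-0.2), 0, np.float64(0.09), -1, 0, np.float64(0.6), 0, np.float64(-0.22), 0, np.float64(0.11), -1, 0, np.float64(0.67), 0, np.float64(-0.25), 0, np.float64(0.12), -1]
```

Request:
drive_tool(
  series=[0,0.4,0,-0.16,0,-0.02,-1,0,0.8,0,-0.32,0,-0.03,-1,0,1.2,0,-0.49,0,-0.04,-1,0,1.6,0,-0.65,0,-0.03,-1,0,2.0,0,-0.81,0,-0.02,-1,0,2.4,0,-0.97,0,0,-1,0,2.8,0,-1.13,0,0.04,-1,0,3.2,0,-1.29,0,0.08,-1,0,3.6,0,-1.44,0,0.13,-1,0,4.0,0,-1.59,0,0.18,-1],
)

```text
time: 6.3
ee_pos: [0.5292, -0.3189, 0.12]
eef_rot: [0.984, 0.036, 0.175, -0.006]
ft_force: [0.1, 2.1, 1.5]
width: 0.0027
grip_force: 8.0
```

```bash
python3 - <<'E'
from h import *
from bench import camera
b=camera('side')[135:305,265:425]
im=np.hstack([cv2.resize(x,(400,425),interpolation=2) for x in(camera('scene')[205:375,250:410],b)])
cv2.imwrite('pics/t1.png',im[:,:,::-1])
s=telemetry.read_state();print(s['ee_pos'],s['ft_force'],s['width'],np.round(s['joint_positions'],2),(R.from_quat(s['eef_rot']).as_matrix()).round(3)[:,2])
E
```

```text
[ 0.52707926 -0.31929932  0.11907216] [-0.9403955   3.03050975  0.35997727] 0.0029492225106085806 [ 0.95  0.22 -0.38  1.86 -0.18  0.81 -0.82] [ 0.341  0.025 -0.94 ]
```

View pics/t1.png

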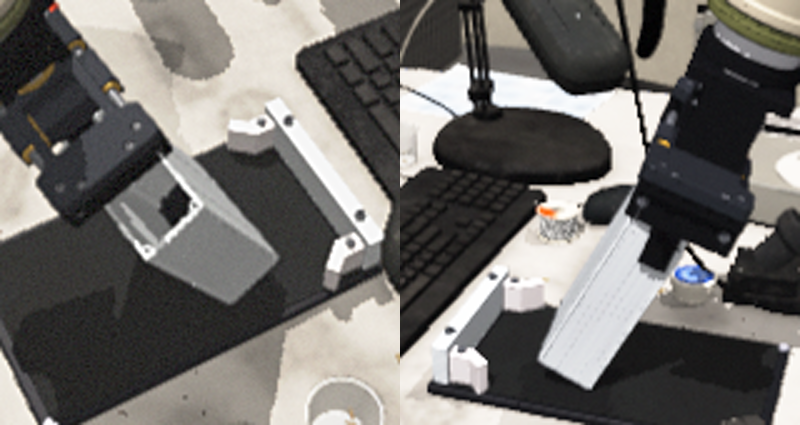

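The picture shows the housing tilted about 30°, its lower edge still in place and no slip. Joint 6 is dropping quickly, so I'll pitch the tool less for the rest and end at about 45°, with the wall pivoting in the pads.

```bash
sed -i 's|th=al\*2/3|th=np.radians(np.interp(np.degrees(al),[0,30,90],[0,20,45]))|; s|round(t\[1\],2)|float(round(t[1],2))|; s|round(s\[0\],2)|float(round(s[0],2))|; s|round(s\[2\],2)|float(round(s[2],2))|' arc.py
python3 -c "
from arc import *
T(30,60);T(60,84);T(84,92)"
```

```text
[0, 0.25, 0, -0.17, 0, 0.01, -1, 0, 0.5, 0, -0.34, 0, 0.03, -1, 0, 0.75, 0, -0.51, 0, 0.06, -1, 0, 1.0, 0, -0.68, 0, 0.1, -1, 0, 1.25, 0, -0.84, 0, 0.15, -1, 0, 1.5, 0, -1.0, 0, 0.21, -1, 0, 1.75, 0, -1.16, 0, 0.27, -1, 0, 2.0, 0, -1.31, 0, 0.35, -1, 0, 2.25, 0, -1.46, 0, 0.43, -1, 0, 2.5, 0, -1.61, 0, 0.52, -1]
[0, 0.2, 0, -0.13, 0, 0.05, -1, 0, 0.4, 0, -0.25, 0, 0.11, -1, 0, 0.6, 0, -0.37, 0, 0.17, -1, 0, 0.8, 0, -0.49, 0, 0.24, -1, 0, 1.0, 0, -0.61, 0, 0.32, -1, 0, 1.2, 0, -0.72, 0, 0.39, -1, 0, 1.4, 0, -0.83, 0, 0.48, -1, 0, 1.6, 0, -0.94, 0, 0.57, -1, 0, 1.8, 0, -1.04, 0, 0.66, -1, 0, 2.0, 0, -1.14, 0, 0.76, -1]
[0, 0.07, 0, -0.04, 0, 0.03, -1, 0, 0.13, 0, -0.07, 0, 0.06, -1, 0, 0.2, 0, -0.11, 0, 0.08, -1, 0, 0.27, 0, -0.15, 0, 0.11, -1, 0, 0.33, 0, -0.18, 0, 0.14, -1, 0, 0.4, 0, -0.22, 0, 0.17, -1, 0, 0.47, 0, -0.25, 0, 0.2, -1, 0, 0.5, 0, -0.29, 0, 0.24, -1, 0, 0.5, 0, -0.33, 0, 0.27, -1, 0, 0.5, 0, -0.36, 0, 0.3, -1]
```

Request:
drive_tool(
  series=[0,0.25,0,-0.17,0,0.01,-1,0,0.5,0,-0.34,0,0.03,-1,0,0.75,0,-0.51,0,0.06,-1,0,1.0,0,-0.68,0,0.1,-1,0,1.25,0,-0.84,0,0.15,-1,0,1.5,0,-1.0,0,0.21,-1,0,1.75,0,-1.16,0,0.27,-1,0,2.0,0,-1.31,0,0.35,-1,0,2.25,0,-1.46,0,0.43,-1,0,2.5,0,-1.61,0,0.52,-1],
)

```text
time: 7.23
ee_pos: [0.4754, -0.3228, 0.0777]
eef_rot: [0.959, 0.035, 0.28, -0.01]
ft_force: [-1.3, 1.6, -0.7]
width: 0.003
grip_force: 8.0
```

```bash
python3 - <<'E'
from h import *
s=telemetry.read_state();print(s['ee_pos'],s['ft_force'],s['width'],np.round(s['joint_positions'],2),(R.from_quat(s['eef_rot']).as_matrix()).round(3)[:,2])
E
```

```text
[ 0.47536055 -0.32280263  0.07768304] [-1.2752289   1.5661761  -0.68351376] 0.0030294452027716592 [ 1.2   0.16 -0.44  2.11 -0.66  0.59 -0.22] [ 0.536  0.039 -0.843]
```

Request:
drive_tool(
  series=[0,0.2,0,-0.13,0,0.05,-1,0,0.4,0,-0.25,0,0.11,-1,0,0.6,0,-0.37,0,0.17,-1,0,0.8,0,-0.49,0,0.24,-1,0,1.0,0,-0.61,0,0.32,-1,0,1.2,0,-0.72,0,0.39,-1,0,1.4,0,-0.83,0,0.48,-1,0,1.6,0,-0.94,0,0.57,-1],
)

```text
time: 7.9
ee_pos: [0.4561, -0.3244, 0.0381]
eef_rot: [0.937, 0.035, 0.346, -0.012]
ft_force: [-1.1, 1.6, -0.0]
width: 0.0031
grip_force: 8.0
```

```bash
python3 - <<'E'
from h import *
s=telemetry.read_state();print(s['ee_pos'],s['ft_force'],s['width'],np.round(s['joint_positions'],2),(R.from_quat(s['eef_rot']).as_matrix()).round(3)[:,2])
from arc import *
T(79.2,88)
E
```

```text
[ 0.4560799  -0.32439571  0.03807947] [-1.05262895  1.61397639 -0.02383454] 0.0030741261387061745 [ 1.39  0.25 -0.52  2.22 -1.06  0.52  0.31] [ 0.648  0.047 -0.76 ]
[0, 0.07, 0, -0.04, 0, 0.03, -1, 0, 0.15, 0, -0.08, 0, 0.06, -1, 0, 0.22, 0, -0.13, 0, 0.09, -1, 0, 0.29, 0, -0.17, 0, 0.12, -1, 0, 0.37, 0, -0.21, 0, 0.15, -1, 0, 0.44, 0, -0.25, 0, 0.18, -1, 0, 0.51, 0, -0.29, 0, 0.21, -1, 0, 0.59, 0, -0.33, 0, 0.24, -1, 0, 0.66, 0, -0.36, 0, 0.28, -1, 0, 0.73, 0, -0.4, 0, 0.31, -1]
```

Request:
drive_tool(
  series=[0,0,0,-0.04,0,0.03,-1,0,0,0,-0.09,0,0.06,-1,0,0,0,-0.13,0,0.09,-1,0,0,0,-0.18,0,0.12,-1,0,0,0,-0.22,0,0.15,-1,0,0,0,-0.26,0,0.18,-1,0,0,0,-0.3,0,0.21,-1,0,0,0,-0.34,0,0.24,-1,0,0,0,-0.38,0,0.27,-1,0,0,0,-0.42,0,0.3,-1],
)

```text
time: 8.73
ee_pos: [0.4515, -0.3247, 0.0183]
eef_rot: [0.938, 0.034, 0.346, -0.013]
ft_force: [-1.7, -0.4, -0.5]
width: 0.0028
grip_force: 8.0
```

Request:
drive_tool(
  series=[0,0,0,-0.02,0,0.01,-1,0,0,0,-0.04,0,0.03,-1,0,0,0,-0.06,0,0.04,-1,0,0,0,-0.06,0,0.04,-1],
)

```text
time: 9.07
ee_pos: [0.4507, -0.3248, 0.0156]
eef_rot: [0.938, 0.034, 0.346, -0.013]
ft_force: [2.2, -0.3, -0.5]
width: 0.0034
grip_force: 8.0
```

Request:
drive_tool(
  series=[0,0,0,-0.02,0,0.02,-1,0,0,0,-0.04,0,0.04,-1,0,0,0,-0.05,0,0.06,-1,0,0,0,-0.06,0,0.07,-1,0,0,0,-0.06,0,0.07,-1],
)

```text
time: 9.48
ee_pos: [0.4504, -0.3246, 0.0116]
eef_rot: [0.938, 0.034, 0.346, -0.013]
ft_force: [-1.6, 0.4, -0.5]
width: 0.0026
grip_force: 8.0
```

```bash
cat > fl.py <<'E'
from h import *
from bench import camera
# edge-based check: print candidate housing pose by optimising top-outline corners is manual; here save crops only
for n in('scene','side'): cv2.imwrite(f'pics/{n}_c.png',camera(n)[:,:,::-1])
s=telemetry.read_state();print(s['ee_pos'],s['ft_force'],s['width'])
E
python3 fl.py
```

```text
[ 0.45049155 -0.32459979  0.011732  ] [-1.436256    0.4090066  -1.55247057] 0.0029450153690831417
```

Request:
drive_tool(
  series=[0,0,0,-0.02,0,0.02,-1,0,0,0,-0.03,0,0.04,-1,0,0,0,-0.03,0,0.04,-1],
)

```text
time: 9.83
ee_pos: [0.4507, -0.3246, 0.0097]
eef_rot: [0.938, 0.034, 0.346, -0.013]
ft_force: [-0.5, 0.1, -1.2]
width: 0.0028
grip_force: 8.0
```

```bash
python3 - <<'E'
from h import *
from bench import camera
F=[]
for i in range(6): camera('side');F.append(telemetry.read_state()['ft_force'])
print(np.mean(F,0),np.std(F,0),telemetry.read_state()['ee_pos'])
E
```

```text
[-1.58870491  0.30000782 -1.03037424] [0.51174431 0.46230781 0.84532433] [ 0.45074681 -0.32470223  0.00986809]
```

Request:
drive_tool(
  series=[0,0,0,-0.02,0,0.02,-1,0,0,0,-0.035,0,0.04,-1,0,0,0,-0.035,0,0.04,-1,0,0,0,-0.035,0,0.04,-1],
)

```text
time: 10.47
ee_pos: [0.4511, -0.3247, 0.0081]
eef_rot: [0.937, 0.035, 0.346, -0.013]
ft_force: [-4.3, 1.5, 5.4]
width: 0.0031
grip_force: 8.6
```

```bash
python3 - <<'E'
from h import *
from bench import camera
F=[]
for i in range(6): im=camera('side');F.append(telemetry.read_state()['ft_force'])
print(np.mean(F,0),np.std(F,0),telemetry.read_state()['ee_pos'])
cv2.imwrite('pics/sd2.png',im[:,:,::-1])
# housing mask: change against the start picture is no help; predict corners for lying pose
h=[.5727,-.3145,.0738]
c=get_calibration('side')
for a in(84,87,90):
    t=np.radians(a-90)
    L=np.array([[0,0,0],[-.15,0,0],[-.15,0,.05],[0,0,.05]]);L=R.from_euler('y',-t*-1).apply(L)
    P=tf(h,L,.012); print(a,P[1].round(3),proj(P,c).round(1).tolist())
E
```

```text
[-3.4367713   1.80668794  4.76144651] [0.44531801 0.45724405 0.38893067] [ 0.45107213 -0.32474294  0.00816977]
84 [ 0.424 -0.325 -0.004] [[337.9, 290.7], [410.9, 306.4], [416.0, 285.9], [340.9, 270.3]]
87 [ 0.423 -0.326  0.004] [[337.9, 290.7], [411.6, 303.2], [415.4, 282.3], [339.6, 270.1]]
90 [ 0.423 -0.326  0.012] [[337.9, 290.7], [412.1, 300.0], [414.5, 278.8], [338.3, 269.9]]
```

The housing is down: Fz rose to about +5 N at the expected height. Next I refine the nest's pose from the wrist picture's stop and cheek pixels and plan the drag.

```bash
python3 - <<'E'
from h import *
# wrist camera at w1: xyz known; rotation = current rel. tool, rebuilt with tool pose then
c=get_calibration('wrist');s=telemetry.read_state()
rel=R.from_quat(s['eef_rot']).inv()*R.from_quat(c['rotation'])
c['xyz']=np.array([.67015397,-.31194827,.42427377]);c['rotation']=(R.from_quat([.999,.037,-.001,0])*rel).as_quat()
f=240/np.tan(np.radians(c['fovy']/2));K=np.array([[f,0,c['cx']],[0,f,c['cy']],[0,0,1]])
def ray(u,v,z):
    q=cv2.undistortPoints(np.array([[[u,v]]],float),K,np.array(c['dist']))[0,0]
    d=R.from_quat(c['rotation']).apply([q[0],-q[1],-1]);return (c['xyz']+d*(z-c['xyz'][2])/d[2]).round(4)
print('mouth',[ray(*p,.162) for p in((312,262),(475,262),(479,189),(314,188))])
a,b=ray(303,93,.046),ray(472,107,.046);print('stop',a,b,np.degrees(np.arctan2(b[0]-a[0],-(b[1]-a[1]))))
print('cheek tips',ray(297,131,.038),ray(464,150,.038))
n=[.5606,-.3667,-.0364];print('fit stop',tf(n,[[.122,.06,.046],[.122,-.06,.046]],0))
h=[.5727,-.3145,.0738];print('toe now',tf(h,[[0,0,0],[0,-.105,0]],.012))
# target with 12 mm gap
E
```

```text
mouth [array([ 0.5749, -0.3142,  0.162 ]), array([ 0.5829, -0.4216,  0.162 ]), array([ 0.6311, -0.4153,  0.162 ]), array([ 0.6242, -0.3121,  0.162 ])]
stop [ 0.6841 -0.2971  0.046 ] [ 0.6833 -0.442   0.046 ] -0.31632959205386746
cheek tips [ 0.6523 -0.2935  0.038 ] [ 0.6467 -0.4442  0.038 ]
fit stop [[ 0.6847027  -0.31117956  0.046     ]
 [ 0.68033567 -0.43110008  0.046     ]]
toe now [[ 0.5727     -0.3145      0.012     ]
 [ 0.58044197 -0.41921419  0.012     ]]
```

Request:
drive_tool(
  series=[0,0,0,0.03,0,-0.02,-1,-0.05,0,0.06,0.15,0,0.08,-1,-0.13,0,0.15,0.36,-0.01,0.26,-1,-0.22,0,0.26,0.58,-0.02,0.45,-1,-0.32,0,0.37,0.8,-0.03,0.64,-1,-0.42,0,0.49,1.02,-0.04,0.83,-1,-0.52,0,0.61,1.24,-0.05,1.02,-1,-0.62,0,0.73,1.46,-0.06,1.21,-1,-0.72,0,0.84,1.68,-0.07,1.4,-1,-0.78,0,0.91,1.84,-0.07,1.535,-1],
)

```text
time: 11.6
ee_pos: [0.5473, -0.314, 0.0088]
eef_rot: [0.938, -0.015, 0.346, 0.005]
ft_force: [-1.4, -0.3, -0.8]
width: 0.0029
grip_force: 8.6
```

Request:
drive_tool(
  series=[0,0,0,0,0,0,-1,0,0,0,0,0,0,-1],
)

```text
time: 11.77
ee_pos: [0.5465, -0.3143, 0.0088]
eef_rot: [0.938, -0.014, 0.346, 0.005]
ft_force: [0.4, 0.1, -1.8]
width: 0.003
grip_force: 8.5
```

```bash
python3 - <<'E'
from h import *
s=telemetry.read_state();M=R.from_quat(s['eef_rot']).as_matrix()
print(s['ee_pos'],s['ft_force'],s['width'],np.round(s['joint_positions'],2),M.round(3).tolist())
from bench import camera
a,b=camera('scene')[205:375,250:410],camera('side')[170:310,265:425]
cv2.imwrite('pics/p1.png',np.hstack([cv2.resize(x,(400,425),interpolation=2) for x in(a,b)])[:,:,::-1])
E
```

```text
[ 0.54645295 -0.3143282   0.00880236] [ 0.37811445  0.14616758 -1.79936855] 0.0030336158761509044 [ 1.23  0.38 -0.59  2.16 -1.17  0.24  0.23] [[0.76, -0.03, 0.649], [-0.023, -1.0, -0.019], [0.65, 0.0, -0.76]]
```

Request:
drive_tool(
  series=[0,0,0,0,0,0,-0.7,0,0,0,0,0,0,-0.4,0,0,0,0,0,0,-0.2,0,0,0,0,0,0,-0.2,0,0,0,0,0,-0.4,-0.2,0,0,0,0,0,-0.9,-0.2,0,0,0,0,0,-1.4,0,0,0,0,0,0,-1.9,0.2,0,0,0,0,0,-2.4,0.4,0,0,0,0,0,-2.5,0.4],
)

```text
time: 12.7
ee_pos: [0.4802, -0.3141, 0.087]
eef_rot: [0.938, -0.015, 0.346, 0.007]
ft_force: [1.2, -1.1, 0.1]
width: 0.0537
grip_force: 0.0
```

```bash
python3 - <<'E'
from h import *
delta([.480,-.3645,.09],pose(-.0314,0))
delta([.480,-.3645,.006],pose(-.0314,0))
E
```

```text
t 12.7 at [ 0.4802 -0.3141  0.087 ] j [ 1.27  0.1  -0.49  2.24 -1.04  0.49  0.05] F [ 1.2 -1.1  0.1] w 0.0537
turn [ 0.04 -8.11 -0.  ] shift [ 0.074  1.26  -0.031]
t 12.7 at [ 0.4802 -0.3141  0.087 ] j [ 1.27  0.1  -0.49  2.24 -1.04  0.49  0.05] F [ 1.2 -1.1  0.1] w 0.0537
turn [ 0.04 -8.11 -0.  ] shift [-1.291  1.254  1.565]
```

Request:
drive_tool(
  series=[0,-1.0,0,0,0.1,0,0.4,0,-2.0,0,0,0.3,0,0.4,0,-3.0,0,0,0.5,0,0.4,0,-4.0,0,0,0.7,0,0.4,0,-5.0,0,0,0.9,0,0.4,0,-6.0,0,0,1.1,0,0.4,0,-7.0,0,0,1.26,0,0.4,0,-8.1,0,0,1.26,0,0.4,0,-8.1,0,0,1.26,0,0.4,0,-8.1,0,0,1.26,0,0.4],
)

```text
time: 13.53
ee_pos: [0.4814, -0.3617, 0.0836]
eef_rot: [1.0, -0.014, 0.001, -0.001]
ft_force: [0.6, 0.6, -0.3]
width: 0.0607
grip_force: 0.0
```

```bash
python3 - <<'E'
from h import *
from bench import camera
delta([.483,-.3645,.006],pose(-.0314,0))
a,b=camera('scene')[205:375,250:410],camera('side')[170:310,265:425]
cv2.imwrite('pics/p2.png',np.hstack([cv2.resize(x,(400,425),interpolation=2) for x in(a,b)])[:,:,::-1])
E
```

```text
t 13.53 at [ 0.4814 -0.3617  0.0836] j [ 0.81  0.39 -0.3   1.65  0.12  1.11 -1.12] F [ 0.6  0.6 -0.3] w 0.0607
turn [-0.02 -0.02  0.04] shift [0.04  0.074 1.939]
```

Request:
drive_tool(
  series=[0,0,0,0,0.07,0.4,0.4,0,0,0,0,0.07,0.8,0.4,0,0,0,0,0.07,1.2,0.4,0,0,0,0,0.07,1.5,0.4,0,0,0,0,0.07,1.75,0.4,0,0,0,0,0.07,1.9,0.4,0,0,0,0,0.07,1.9,0.4],
)

```text
time: 14.22
ee_pos: [0.4786, -0.3658, 0.0078]
eef_rot: [1.0, -0.016, -0.0, -0.0]
ft_force: [0.0, 0.2, -0.0]
width: 0.0612
grip_force: 0.0
```

Request:
drive_tool(
  series=[0,0,0,0.1,0,0,0.4,0,0,0,0.2,0,0,0.4,0,0,0,0.3,0,0,0.4,0,0,0,0.4,0,0,0.4,0,0,0,0.5,0,0,0.4,0,0,0,0.6,0,0,0.4,0,0,0,0.65,0,0,0.4,0,0,0,0.7,0,0,0.4,0,0,0,0.75,0,0,0.4,0,0,0,0.8,0,0,0.4],
)

```text
time: 15.05
ee_pos: [0.5111, -0.3672, 0.0088]
eef_rot: [1.0, -0.016, -0.0, 0.0]
ft_force: [-4.1, -0.1, 1.5]
width: 0.0606
grip_force: 1.6
```

Request:
drive_tool(
  series=[0,0,0,0.05,0,0,0.4,0,0,0,0.1,0,0,0.4,0,0,0,0.15,0,0,0.4,0,0,0,0.15,0,0,0.4],
)

```text
time: 15.38
ee_pos: [0.5181, -0.3672, 0.0088]
eef_rot: [1.0, -0.016, 0.0, 0.0]
ft_force: [-1.0, -0.7, -0.9]
width: 0.0612
grip_force: 0.3
```

Request:
drive_tool(
  series=[0,0,0,0.05,0,0,0.4,0,0,0,0.1,0,0,0.4,0,0,0,0.1,0,0,0.4],
)

```text
time: 15.63
ee_pos: [0.5209, -0.3674, 0.0088]
eef_rot: [1.0, -0.016, -0.001, 0.0]
ft_force: [-4.7, 0.2, 2.5]
width: 0.061
grip_force: 2.9
```

Request:
drive_tool(
  series=[0,0,0,0.04,0,0,0.4,0,0,0,0.07,0,0,0.4,0,0,0,0.07,0,0,0.4],
)

```text
time: 15.88
ee_pos: [0.521, -0.3675, 0.0086]
eef_rot: [1.0, -0.016, -0.003, -0.0]
ft_force: [-17.8, 4.0, 11.8]
width: 0.0607
grip_force: 8.8
```

Request:
drive_tool(
  series=[0,0,0,0.04,0,0,0.4,0,0,0,0.07,0,0,0.4,0,0,0,0.07,0,0,0.4],
)

```text
time: 16.13
ee_pos: [0.521, -0.3675, 0.0084]
eef_rot: [1.0, -0.017, -0.006, -0.001]
ft_force: [-28.5, 7.6, 19.2]
width: 0.0605
grip_force: 14.9
```

Request:
drive_tool(
  series=[0,0,0,-0.1,0,0,0.4,0,0,0,-0.4,0,0,0.4,0,0,0,-0.8,0,0,0.4,0,0,0,-0.8,0,-0.7,0.4,0,0,0,-0.8,0,-1.5,0.4,0,0,0,-0.8,0,-2.3,0.4,0,0,0,-0.8,0,-3.1,0.4,0,0,0,-0.8,0,-3.9,0.4,0,0,0,-0.8,0,-4.2,0.4,0,0,0,-0.8,0,-4.2,0.4],
)

```text
time: 16.97
ee_pos: [0.4975, -0.3673, 0.1812]
eef_rot: [1.0, -0.015, 0.003, 0.002]
ft_force: [1.1, -0.8, 0.2]
width: 0.0605
grip_force: 0.0
```

```bash
python3 - <<'E'
from h import *
from bench import camera
s=telemetry.read_state();print(s['ee_pos'],s['time'])
w=camera('wrist');cv2.imwrite('pics/wf.png',w[:,:,::-1])
a,b=camera('scene')[205:375,280:420],camera('side')[215:315,265:385]
im=np.vstack([np.hstack([cv2.resize(a,(300,364),interpolation=2),cv2.resize(b,(437,364),interpolation=2)]),cv2.resize(w[40:240,180:600],(737,235),interpolation=2)[:,:737]])
cv2.imwrite('pics/final.png',im[:,:,::-1])
E
```

```text
[ 0.4974946  -0.3672723   0.18120147] 16.9667
```

View pics/final.png

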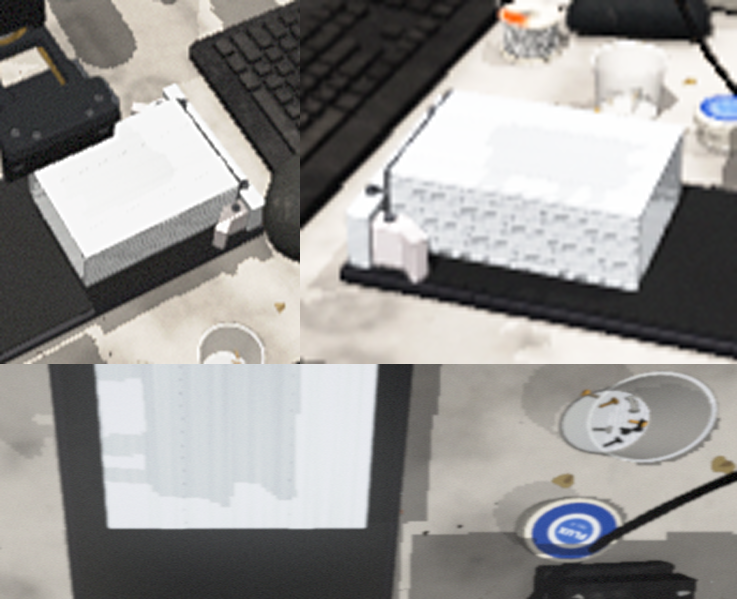

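The picture shows the housing lying flat, in the pocket between the cheeks with its closed end at the stop; cup and tub are undisturbed. To be sure both corners are seated, I'll give one gentle centred push with the fingers closed, so the end squares itself to the stop.

Request:
drive_tool(
  series=[0,0,0,-0.2,0,0.8,-1,0,0,0,-0.2,0,1.6,-1,0,0,0,-0.2,0,2.4,-1,0,0,0,-0.2,0,3.2,-1,0,0,0,-0.2,0,3.8,-1,0,0,0,-0.2,0,4.2,-1,0,0,0,0,0,4.2,-1,0,0,0,0.2,0,4.2,-1,0,0,0,0.4,0,4.2,-1,0,0,0,0.55,0,4.2,-1],
)

```text
time: 17.95
ee_pos: [0.5194, -0.3673, 0.0103]
eef_rot: [1.0, -0.015, 0.001, 0.001]
ft_force: [-0.1, -0.2, 0.7]
width: 0.0039
grip_force: 0.0
```

Request:
drive_tool(
  series=[0,0,0,0.05,0,0,-1,0,0,0,0.1,0,0,-1,0,0,0,0.15,0,0,-1,0,0,0,0.2,0,0,-1],
)

```text
time: 18.28
ee_pos: [0.5212, -0.3676, 0.0092]
eef_rot: [1.0, -0.016, -0.004, -0.0]
ft_force: [-26.3, 6.9, 19.1]
width: 0.0004
grip_force: 13.2
```

Request:
drive_tool(
  series=[0,0,0,-0.2,0,0,-1,0,0,0,-0.5,0,0,-1,0,0,0,-0.9,0,0,-1,0,0,0,-0.9,0,-0.8,-1,0,0,0,-0.9,0,-1.6,-1,0,0,0,-0.9,0,-2.4,-1,0,0,0,-0.9,0,-3.0,-1,0,0,0,-0.9,0,-3.0,-1,0,0,0,-0.9,0,-3.0,-1],
)

```text
time: 19.03
ee_pos: [0.4901, -0.367, 0.131]
eef_rot: [1.0, -0.016, 0.002, 0.001]
ft_force: [-0.3, 0.1, -0.2]
width: 0.0007
grip_force: 0.0
```

```bash
python3 -c "
from bench import r,telemetry
s=telemetry.read_state();print(s['ee_pos'],s['ft_force']);print(r.close_job())"
```

```text
[ 0.49006648 -0.36699581  0.13100326] [-0.26884106  0.05062692 -0.20681714]
the job is handed in; nothing more can be done
None
```

I tipped the housing over gently and pushed it home against the back stop between the cheeks. It lies on its broad side with the open end facing the robot; the arm is clear and the job was handed in at about 19 s, with no verdict returned.

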